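# Fit the grading screen and set its hold-down cap

### The job

On the green coffee grader, push the sliding screen by its orange tab until it clicks fully home in its detent. Then screw the blue knurled cap clockwise right down until it bottoms out, back it off a quarter turn, and finish still holding the cap, gripped between the fingers at that setting and kept still; do not let go. Leave everything else on the table where it is.

Things in the scene. Friction and masses are not known exactly. Their poses are not given: they have to be found in the camera images.
- grader: green bench grader, fixed: base plate 190 mm (its x) by 445 mm (its y), 14 mm thick. Origin on the table at mid-machine, z up. The screen slides along its +y; the cap's vertical axis stands at x 0, y +105 mm. Nothing on it is above 50 mm save the tab, the cap and the 14 mm wide post through the cap (top fixed at 97.5 mm, up to 8 mm out of the cap).
- tab (a point): centre of the upright orange push tab, 50 mm wide (grader x), 12 mm thick (grader y, the sliding direction), 45 mm tall; this point is 50.5 mm above the table, the tab's top 73 mm. It stands at the trailing (-y) end of the perforated aluminium sliding screen (90 x 120 mm, top at 28 mm); push it towards the grader's +y.
- screen (a joint): travel of the screen in m: 0 = pulled out, 0.110 = home on its rigid stop. Starts between 0 and 0.035. It slides easily (1 to 2 N) until about 0.097, where a sprung ball at its far edge resists with some 6 to 8 N; past 0.104 the ball drops behind a bump and holds the screen home.
- cap_mid (a point): centre (half-way up) of the round blue knurled cap, 52 mm diameter, 40 mm tall, on a vertical thread; 70 mm above the table when bottomed out, up to 5 mm higher at the start. Its x axis points along the white line on the cap's top. Under the cap a black dial, 72 mm across, top 29.5 mm below this point, with four white ticks a quarter turn apart, rises and falls with it but does not turn.
- cap (a joint): angle of the cap in rad above bottomed out: 0 = screwed right down against its rigid stop, growing as it is unscrewed (anticlockwise seen from above). It is already started on its thread, 1.9 to 3.4 rad above the stop; the thread lifts it 8 mm a turn. It turns with about 0.06 N m of friction and stays where it is left.
- basin: loose pale-green enamel basin, 260 mm across, 85 mm high; bystander, to be left alone. Origin at the centre of its underside.
- brush: loose bean brush with wooden handle, 200 mm long, lying beside the grader on its robot side; bystander. Origin at the centre of its underside.
- spanner: loose steel spanner, 180 mm long, lying along the grader's far side; bystander. Origin at the centre of its underside.
- cup: loose white ceramic sample cup, 68 mm across, 60 mm high, near the grader's far side; bystander. Origin at the centre of its underside.
- jar: loose amber sample jar, 72 mm across, 110 mm high; bystander. Origin at the centre of its underside.
- mug: loose blue mug, 76 mm across, 85 mm high; bystander. Origin at the centre of its underside.
- scoop: loose long spoon, 200 mm, lying to the right; bystander. Origin at the centre of its underside.
- spare_screen: loose spare screen with larger holes and a yellow tab, 90 x 120 mm, 36 mm high, lying to the right; bystander, not to be used. Origin at the centre of its underside.

How it is judged:
By the outcome, as a careful person would: the job done as asked, in the order asked, and still so for the second after the job is handed in, while the arm keeps its last pose, push and grip.
It also fails if it takes over 72 s, if anything falls off the work surface, if the arm or the gripper's body presses on something with over 40 N, if the wrist force passes 120 N, or if a joint passes its speed limit or range.

### The arm

A 7-joint arm with a two-finger parallel gripper is mounted at the origin on the work surface. World frame = base frame: x ahead of the robot, y to its left, z up, the work surface at z = 0. Lengths are in m, angles in rad, forces in N, time in s.
With the tool pointing down it reaches from about 0.375 to 0.925 m from the base axis. Payload 3.1 kg.
Tool frame: the origin (TCP) lies between the finger pads; the fingertips stand 19 mm ahead of it and the grasp point (between the pads) is the TCP; z points along the fingers, y is the direction in which the jaws open and shut (so a half turn about z gives the same grasp; the last joint's range is limited). The gripper opens to 85 mm and grips with 20 to 120 N. Pads are 22 mm wide; open, the fingers measure 114 mm over their backs; the gripper's body (76 mm by 85 mm) begins 54 mm behind the grasp point. The pads swing forward as they close: fully open they stand 13 mm farther back than shut.
Start: joints at [-1.257, 0.383, 0.044, 1.598, -0.018, 1.161, -0.05], TCP at [0.26, 0.596, 0.25] pointing down, gripper open.
Joint ranges: [-2.61, 2.61], [-0.41, 2.15], [-1.48, 1.57], [0, 2.5], [-1.57, 4.71], [0.05, 1.97], [-2.85, 2.85]. Speed limits (rad/s): [2.79, 2.79, 3.14, 3.14, 3.14, 3.14, 3.14].

### API

Orientations are given as a unit quaternion [x, y, z, w].
In Python, from bench import move_ptp, movel, move_j, move_gripper, pause, inverse_kinematics, read_camera, camera_params, MotionError, sign_off, look_for, tip_of, read_time_s, read_qpos, read_joint_vel, read_effort, read_eef_pos, read_tcp_rot, read_ft_force, read_ft_torque, read_finger_gap gives the robot as it stands. Calls block until the motion is done:
- move_ptp(position, orientation): joint-space move of the TCP to a pose.
- movel(position, orientation=None, speed=0.15): straight line of the TCP; orientation=None keeps the orientation; speed is the mean speed in m/s.
- move_j(angles): joint-space move.
- move_gripper(opening, effort=None): finger opening in m; effort is the grip in N (None keeps the last); returns when the fingers have stopped.
- pause(seconds).
- inverse_kinematics(position, orientation): joint angles nearest the present ones, or None.
- read_camera(name): name is "side" or "top"; returns the picture (480x640x3 uint8, red, green, blue); there is no depth.
- camera_params(name): a dict with "K" (3x3 intrinsics, pixels), "camera_from_world" (4x4, takes a point from world to camera coordinates). Camera axes: x right, y down, z forward; pixel columns grow to the right and rows downward; lengths in m; the calibration is good to about 2 mm. A picture is of the moment at which its call begins. camera_params takes no time and is no camera call.
A pose or a line that the arm cannot do raises MotionError and nothing moves.
- sign_off(): hands the job in, once; it reports no verdict.
Trained networks look in the newest picture that a camera, given by its name, has taken for a name from the list of things; names that differ only in an ending like _2 or _b are one class to them, and where a whole thing is asked for, a point or a joint stands for the part that bears it (a point fixed in the world has none). Each returns a list of dicts, best first, with "confidence" (0 to 1); they miss things now and then, are a little off and sometimes report something else, mostly with a low value. They report only what shows in the picture. A call takes as long as a camera call.
- look_for(camera, name): "at" ([column, row] in pixels, amid what is visible of it).
- tip_of(camera, name): "at" ([column, row] in pixels: a listed point, or the origin of a listed thing).
Readings, each from a call of its own:
- read_time_s(): time.
- read_qpos(): joint angles.
- read_joint_vel(): joint speeds.
- read_effort(): joint torques, N m.
- read_eef_pos(): TCP position.
- read_tcp_rot(): TCP orientation.
- read_ft_force(): force on the tool from outside, world axes, zero at the start.
- read_ft_torque(): the same for the moment, N m.
- read_finger_gap(): finger opening in m.
Only numpy, scipy, OpenCV 4.12 (cv2) and the standard library are available. Lean on these libraries where they do the work, as an engineer would, in place of code of your own. Each camera call takes 0.05 s, during which the arm holds its last target. There are 200 camera calls.

## Working session

There is one attempt and no reset: what is moved stays moved. The work goes in short steps, each a Python script; the robot and the scene stay as the last script left them, time stands still between calls to the robot, and variables do not carry over. Pictures are saved under pics/ and viewed, about 8 in all and at most 12, crops included, and the job is handed in when it is done.

```bash
mkdir -p pics; ls
cat > h.py <<'E'
import numpy as np, cv2
from bench import *
def proj(cam,P):
    c=camera_params(cam);K=np.array(c["K"]);T=np.array(c["camera_from_world"])
    p=T[:3,:3]@np.array(P,float)+T[:3,3];p=K@p;return p[:2]/p[2]
def ray(cam,uv,z):
    c=camera_params(cam);K=np.array(c["K"]);T=np.array(c["camera_from_world"])
    R=T[:3,:3];o=-R.T@T[:3,3];d=R.T@np.linalg.inv(K)@np.array([uv[0],uv[1],1.])
    return o+d*(z-o[2])/d[2]
def snap(cam,name):
    im=read_camera(cam);cv2.imwrite(f"pics/{name}.png",im[:,:,::-1]);return im
E
python3 - <<'E'
from h import *
np.set_printoptions(precision=4,suppress=True)
for c in("top","side"):
    snap(c,c+"0")
    p=camera_params(c);T=np.array(p["camera_from_world"]);print(c,-T[:3,:3].T@T[:3,3],np.array(p["K"])[0,0])
    for n,z in(("grader",0),("tab",.0505),("cap_mid",.0725)):
        for f in(tip_of,look_for):
            for r in f(c,n)[:2]: print(c,n,f.__name__,r["confidence"],r["at"],ray(c,r["at"],z))
print(read_eef_pos(),read_tcp_rot(),read_time_s())
E
```

```text
pics
top [0.2925 0.0404 1.5089] 558.9865787303511
top grader call 0.55 [322.3, 272.1] [0.4986 0.0287 0.    ]
top grader call 0.77 [324.8, 274.6] [0.4917 0.0219 0.    ]
top tab call 0.83 [373.0, 286.2] [ 0.4542 -0.1037  0.0505]
top tab call 0.6 [350.7, 281.6] [ 0.4664 -0.0453  0.0505]
top tab call 0.56 [285.8, 259.5] [0.5254 0.1254 0.0505]
top cap_mid call 0.84 [284.3, 255.5] [0.5325 0.1281 0.0725]
top cap_mid call 0.23 [497.8, 336.7] [ 0.3221 -0.4168  0.0725]
top cap_mid call 0.76 [285.3, 257.1] [0.5282 0.1255 0.0725]
side [ 0.059  -1.1259  1.2295] 588.3204509177905
side grader call 0.88 [317.4, 264.2] [0.5014 0.0237 0.    ]
side grader call 0.7 [271.7, 264.1] [0.3762 0.0746 0.    ]
side grader call 0.88 [316.6, 272.6] [ 0.4866 -0.0076  0.    ]
side tab call 0.72 [316.2, 285.1] [ 0.4506 -0.0975  0.0505]
side tab call 0.68 [315.2, 278.8] [ 0.4567 -0.0743  0.0505]
side cap_mid call 0.56 [316.1, 224.1] [0.5339 0.1154 0.0725]
side cap_mid call 0.66 [316.2, 225.1] [0.5326 0.1111 0.0725]
[0.2602 0.5957 0.2503] [0.2045 0.9789 0.     0.    ] 0.7
```

Run:
```python
import cv2
t=cv2.imread("pics/top0.png");s=cv2.imread("pics/side0.png")
cv2.imwrite("pics/t1.png",cv2.resize(t[190:370,220:460],(800,600),interpolation=cv2.INTER_CUBIC))
cv2.imwrite("pics/s1.png",cv2.resize(s[180:345,220:440],(800,600),interpolation=cv2.INTER_CUBIC))
```

```text
(no output)
```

View pics/t1.png

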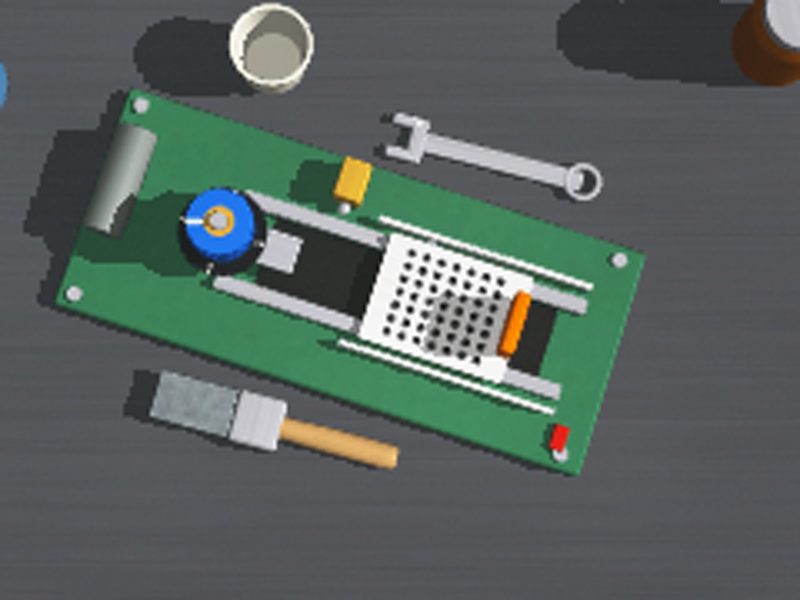

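View pics/s1.png

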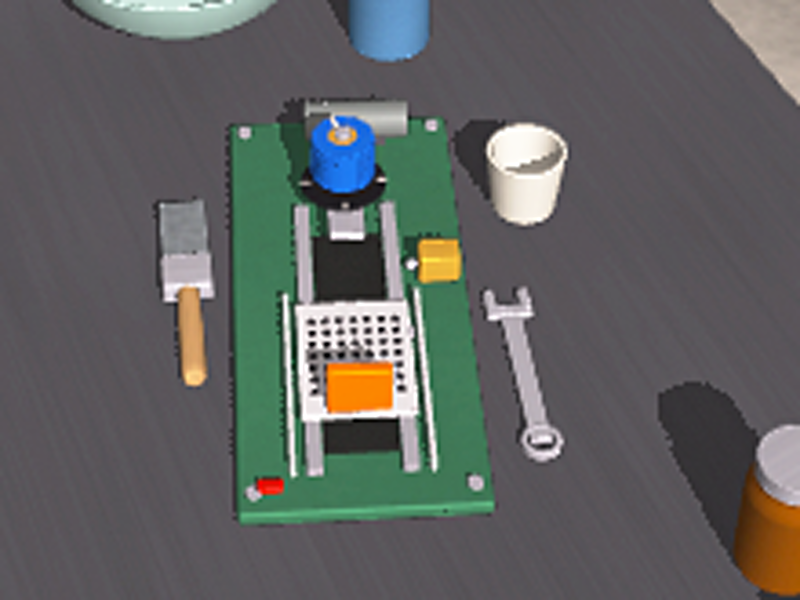

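View pics/side0.png

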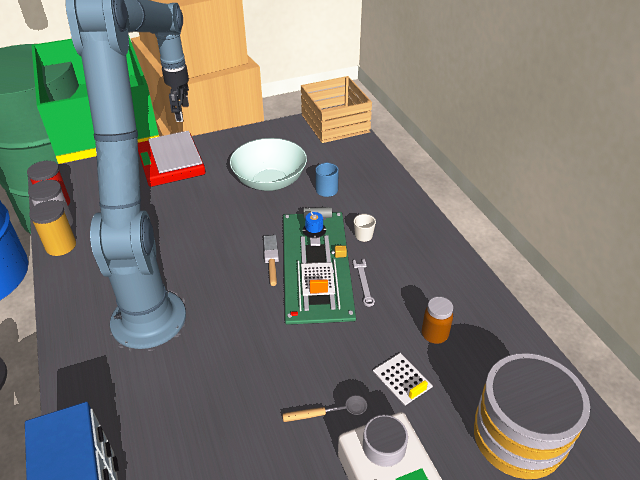

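The top crop shows the grader running from upper left (cap, about px 286,256) to lower right (tab, about px 374,287). The brush is on the near side, and the spanner and cup are on the far side. The side view confirms this, and there's free space behind the tab. Next I fit the grader pose from the plate corners and check it against the tab and the post.

Run:
```python
from h import *
from scipy.optimize import least_squares
np.set_printoptions(precision=4,suppress=True)
t=lambda x,y:(220+x/3.3333-.35,190+y/3.3333-.35); s=lambda x,y:(220+x/3.636-.36,180+y/3.636-.36)
# grader coords: corner (x,y,z)
X,Y=.095,.2225
obs=[("top",t(130,90),(X,Y,.014)),("top",t(645,254),(X,-Y,.014)),("top",t(579,473),(-X,-Y,.014)),("top",t(58,303),(-X,Y,.014)),
("side",s(233,126),(-X,Y,.014)),("side",s(441,119),(X,Y,.014)),("side",s(494,503),(X,-Y,.014)),("side",s(239,513),(-X,-Y,.014)),
("top",t(219,219),(0,.105,.0975)),("side",s(343,133),(0,.105,.0975))]
def w(q,p):
    c,s_=np.cos(q[2]),np.sin(q[2]);return np.array([q[0]+c*p[0]-s_*p[1],q[1]+s_*p[0]+c*p[1],p[2]])
f=lambda q:np.concatenate([proj(c,w(q,p))-np.array(u) for c,u,p in obs])
r=least_squares(f,[.5,.025,-.32],loss="soft_l1");q=r.x;print(q,np.degrees(q[2]));print(f(q).reshape(-1,2))
print("cap",w(q,(0,.105,.07)))
c,s_=np.cos(q[2]),np.sin(q[2]);R=np.array([[c,s_],[-s_,c]])
for cam in("top","side"):
    im=cv2.cvtColor(cv2.imread(f"pics/{cam}0.png"),cv2.COLOR_BGR2HSV)
    m=cv2.inRange(im,(5,180,120),(14,255,255));y,x=np.nonzero(m);k=(abs(x-(373 if cam=="top" else 318))<25)&(abs(y-286)<25)
    uv=(x[k].mean(),y[k].mean());z=.073 if cam=="top" else .05
    P=ray(cam,uv,z);print(cam,k.sum(),uv,"grader xy",R@(P[:2]-q[:2]))
np.save("q.npy",q)
```

```text
[ 0.4958  0.0228 -0.3174] -18.18835648737679
[[-0.5291 -1.8151]
 [ 0.4394 -1.2134]
 [-0.0199  0.5117]
 [-2.1281 -0.3097]
 [-1.4561 -0.1124]
 [ 0.399  -0.7068]
 [ 0.3654  0.4907]
 [-0.7789  1.3088]
 [ 0.5316  0.0338]
 [-0.5117  0.5076]]
cap [0.5286 0.1226 0.07  ]
top 29 (np.float64(373.2758620689655), np.float64(286.6551724137931)) grader xy [-0.004  -0.1328]
side 29 (np.float64(316.2068965517241), np.float64(284.0344827586207)) grader xy [-0.0051 -0.124 ]
```

```bash
cat >> h.py <<'E'
q=np.load("q.npy");cy,sy=np.cos(q[2]),np.sin(q[2])
gx=np.array([cy,sy,0]);gy=np.array([-sy,cy,0])
def W(x,y,z): return np.array([q[0],q[1],0])+x*gx+y*gy+np.array([0,0,z])
def G(P): d=np.array(P)-np.array([q[0],q[1],0]);return np.array([d@gx,d@gy,d[2]])
def ori(phi): a=(phi+np.pi/2)/2;return [np.cos(a),np.sin(a),0,0]   # tool y at world angle phi, pointing down
E
python3 - <<'E'
from h import *
np.set_printoptions(precision=4,suppress=True)
for cam,z0 in(("top",.0925),("side",.0725)):
    im=cv2.cvtColor(cv2.imread(f"pics/{cam}0.png"),cv2.COLOR_BGR2HSV)
    m=cv2.inRange(im,(100,150,60),(125,255,255));n,l,st,ce=cv2.connectedComponentsWithStats(m)
    c0=(286,256) if cam=="top" else (315,224)
    i=1+np.argmin(np.linalg.norm(ce[1:]-c0,axis=1));print(cam,st[i],ce[i],G(ray(cam,ce[i],z0)),proj(cam,W(0,.105,z0)))
for ph in(q[2],q[2]+np.pi):
    j=inverse_kinematics(W(0,-.18,.16),ori(ph));print(j)
ph=q[2] if abs(inverse_kinematics(W(0,-.18,.16),ori(q[2]))[6])<abs(inverse_kinematics(W(0,-.18,.16),ori(q[2]+np.pi))[6]) else q[2]+np.pi
print("cap q7 for yaws",[(round(a,1),inverse_kinematics(W(0,.105,.075),ori(a))) for a in np.arange(-3,3.2,1.)])
t=read_time_s();move_gripper(0.0,30);move_ptp(W(-.003,-.18,.18),ori(ph));print("t",read_time_s()-t,read_qpos(),read_finger_gap(),read_ft_force())
movel(W(-.003,-.18,.064),speed=.2);print(G(read_eef_pos()),read_time_s(),read_ft_force())
snap("side","s2")
E
```

```text
top [275 246  22  23 285] [286.0912 257.4456] [-0.0042  0.1033  0.0925] [285.9929 255.7055]
side [305 212  18  21 289] [313.6471 223.0104] [0.0003 0.1053 0.0725] [313.5642 223.0878]
[-0.6515  0.2091  0.9791  2.1491 -0.2241  0.8871  0.1428]
[-0.9321  0.4869  1.4058  2.1546 -0.5861  0.9869 -2.6557]
cap q7 for yaws [(np.float64(-3.0), array([ 0.6596,  0.8448, -1.2491,  1.9402,  0.9258,  1.0925,  2.2882])), (np.float64(-2.0), array([-1.2809,  1.0197,  1.3661,  2.0219, -1.1279,  1.1765, -1.4069])), (np.float64(-1.0), array([-0.7706,  0.4635,  0.5545,  2.0043, -0.3464,  0.766 , -1.0102])), (np.float64(0.0), array([-0.7364,  0.4546,  0.5125,  2.0028, -0.3173,  0.7616, -0.0351])), (np.float64(1.0), array([-0.635 ,  0.434 ,  0.3897,  1.9983, -0.236 ,  0.7523,  0.8955])), (np.float64(2.0), array([-0.485 ,  0.4164,  0.2117,  1.9912, -0.1255,  0.7462,  1.8015])), (np.float64(3.0), array([-0.3522,  0.4111,  0.0562,  1.9846, -0.0331,  0.7467,  2.7237]))]
t 3.4749999999999996 [-0.7171  0.1568  1.0316  2.1397 -0.1682  0.9273  0.0954] 0.00016669256673957345 [-0.62   -0.0769 -0.3681]
[-0.0022 -0.18    0.0645] 4.9083 [0.0781 0.3613 0.4706]
```

Run:
```python
from h import *
f0=np.array(read_ft_force());y=-.18;log=[]
movel(W(-.003,-.155,.064),speed=.08)
y=-.155;last=0
while y<0.0:
    y+=.004;movel(W(-.003,y,.064),speed=.05);g=G(read_eef_pos());f=np.array(read_ft_force())-f0
    log.append((round(y,3),round(g[1],4),round(-f@gy,1),round(np.linalg.norm(f),1)))
    if -f@gy>16 or np.linalg.norm(f)>30:break
print(*log,sep="\n");print(read_time_s())
im=snap("side","s3");cv2.imwrite("pics/s3c.png",cv2.resize(im[180:345,220:440,::-1],(800,600),interpolation=cv2.INTER_CUBIC))
```

```text
(-0.151, np.float64(-0.1511), np.float64(-0.3), np.float64(0.4))
(-0.147, np.float64(-0.1469), np.float64(-0.4), np.float64(1.4))
(-0.143, np.float64(-0.1425), np.float64(-1.1), np.float64(1.4))
(-0.139, np.float64(-0.1384), np.float64(-0.9), np.float64(1.7))
(-0.135, np.float64(-0.1344), np.float64(-1.1), np.float64(1.5))
(-0.131, np.float64(-0.1305), np.float64(-1.6), np.float64(2.7))
(-0.127, np.float64(-0.1265), np.float64(-0.6), np.float64(0.9))
(-0.123, np.float64(-0.1225), np.float64(-1.2), np.float64(1.6))
(-0.119, np.float64(-0.1185), np.float64(-0.7), np.float64(1.7))
(-0.115, np.float64(-0.1145), np.float64(-0.6), np.float64(1.6))
(-0.111, np.float64(-0.1105), np.float64(-1.5), np.float64(1.8))
(-0.107, np.float64(-0.1065), np.float64(-1.0), np.float64(1.3))
(-0.103, np.float64(-0.1025), np.float64(-1.4), np.float64(1.5))
(-0.099, np.float64(-0.0984), np.float64(-0.7), np.float64(0.9))
(-0.095, np.float64(-0.0945), np.float64(-0.5), np.float64(1.4))
(-0.091, np.float64(-0.0905), np.float64(-1.4), np.float64(2.0))
(-0.087, np.float64(-0.0865), np.float64(-0.9), np.float64(0.9))
(-0.083, np.float64(-0.0825), np.float64(-0.8), np.float64(1.2))
(-0.079, np.float64(-0.0802), np.float64(3.3), np.float64(3.6))
(-0.075, np.float64(-0.0796), np.float64(9.3), np.float64(10.1))
(-0.071, np.float64(-0.0734), np.float64(2.8), np.float64(3.2))
(-0.067, np.float64(-0.0689), np.float64(5.7), np.float64(6.4))
(-0.063, np.float64(-0.0688), np.float64(12.8), np.float64(13.8))
(-0.059, np.float64(-0.0687), np.float64(18.8), np.float64(20.2))
11.425
```

View pics/s3c.png

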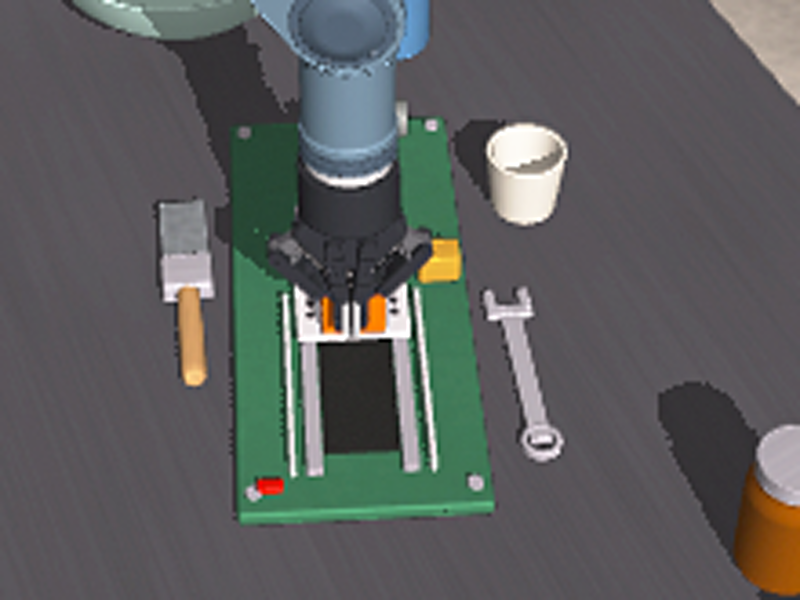

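The force trace shows the ball's peak (9 N at -0.0796), then a drop, then the rigid stop at -0.0688. The picture shows the screen fully forward under the fingers. Next I back off and grip the cap.

Run:
```python
from h import *
np.set_printoptions(precision=3,suppress=True)
movel(W(-.003,-.10,.064),speed=.1);movel(W(-.003,-.10,.18),speed=.2)
C=W(-.001,.105,0);up=lambda z:C+[0,0,z]
phi=2.75
move_ptp(up(.19),ori(phi));print(read_qpos(),read_time_s())
move_gripper(.085);f0=np.array(read_ft_force());m0=np.array(read_ft_torque())
movel(up(.077),speed=.12);print("down",np.array(read_ft_force())-f0)
move_gripper(.045,40);print("grip",read_finger_gap(),np.array(read_ft_force())-f0,np.array(read_ft_torque())-m0,read_eef_pos()-up(.077))
for k in range(2):
    t=read_time_s();phi-=.1;movel(up(.077-.008*(2.75-phi)/6.283),ori(phi))
    print(phi,read_time_s()-t,np.array(read_ft_force())-f0,np.array(read_ft_torque())-m0,read_qpos()[6])
np.savez("z.npz",f0=f0,m0=m0,C=C);print(read_time_s())
```

```text
[-0.692  0.258  0.443  1.935 -0.132  0.977  2.562] 15.0
down [-1.231 -0.022  0.245]
grip 0.05109296691139102 [-0.857 -0.462  4.755] [-0.191 -0.059  0.008] [ 0.001 -0.     0.001]
2.65 0.25 [-1.221 -0.551  6.119] [-0.171 -0.028 -0.084] 2.5557170266044227
2.55 0.25 [-1.051 -0.729  7.188] [-0.195  0.047 -0.078] 2.4682858464636963
17.7833
```

Run:
```python
from h import *
z=np.load("z.npz");f0,m0,C=z["f0"],z["m0"],z["C"];up=lambda z:C+[0,0,z]
phi=2.55
from scipy.spatial.transform import Rotation as Ro
while phi>-1.3:
    phi-=.1;movel(up(.077-.008*(2.75-phi)/6.283),ori(phi))
    f=np.array(read_ft_force())-f0;m=np.array(read_ft_torque())-m0
    y=Ro.from_quat(read_tcp_rot()).as_matrix()[:,1]
    print(round(phi,2),round(np.arctan2(y[1],y[0]),3),"f",f.round(1),"m",m.round(3),round(float(read_eef_pos()[2]),4),round(read_finger_gap(),4))
    if abs(m[2])>.35 or np.linalg.norm(f)>25:break
print(read_time_s(),read_qpos())
```

```text
2.45 2.449 f [-1.8 -0.4  6.9] m [-0.129  0.061 -0.12 ] 0.0778 0.0507
2.35 2.349 f [-0.9 -0.4  6.7] m [-0.148  0.144 -0.115] 0.0776 0.0513
2.25 2.249 f [-2.   0.4  7.9] m [-0.178  0.198 -0.12 ] 0.0775 0.0508
2.15 2.149 f [-1.2 -0.1  7.9] m [-0.103  0.226 -0.123] 0.0774 0.0511
2.05 2.05 f [-2.   0.4  8. ] m [-0.034  0.222 -0.089] 0.0772 0.051
1.95 1.95 f [-2.2  0.2  8.2] m [ 0.01   0.214 -0.121] 0.0771 0.0511
1.85 1.85 f [-2.1  1.   7.8] m [-0.015  0.299 -0.129] 0.077 0.0507
1.75 1.75 f [-3.1  0.9  8.7] m [ 0.016  0.302 -0.108] 0.0768 0.0509
1.65 1.65 f [-2.5  1.6  8.8] m [ 0.076  0.361 -0.118] 0.0767 0.0511
1.55 1.55 f [-1.7  0.7  8.1] m [ 0.083  0.328 -0.133] 0.0766 0.051
1.45 1.45 f [-2.3  1.8  8.5] m [ 0.186  0.415 -0.128] 0.0765 0.051
1.35 1.35 f [-2.1  1.2  9. ] m [ 0.183  0.421 -0.082] 0.0763 0.0513
1.25 1.251 f [-2.5  1.8  7.9] m [ 0.245  0.371 -0.113] 0.0762 0.0508
1.15 1.151 f [-3.6  2.   8.6] m [ 0.251  0.371 -0.07 ] 0.0761 0.0511
1.05 1.051 f [-2.1  2.7  7.9] m [ 0.28   0.305 -0.077] 0.076 0.0512
0.95 0.951 f [-1.2  3.4  8.4] m [ 0.362  0.334 -0.136] 0.0758 0.0514
0.85 0.851 f [-2.4  3.4  7.7] m [ 0.367  0.329 -0.142] 0.0757 0.0513
0.75 0.756 f [-0.9  2.5  7.3] m [0.411 0.167 0.714] 0.0756 0.051
22.2833 [-1.00600556  0.56276288  0.85391638  2.01281201 -0.58280579  0.82412765
  0.94061749]
```

Run:
```python
from h import *
z=np.load("z.npz");f0,m0,C=z["f0"],z["m0"],z["C"];up=lambda z:C+[0,0,z]
from scipy.spatial.transform import Rotation as Ro
def step(phi):
    movel(up(.077-.008*(2.75-phi)/6.283),ori(phi));pause(.1)
    m=np.mean([np.array(read_ft_torque())-m0 for _ in range(3)],0);y=Ro.from_quat(read_tcp_rot()).as_matrix()[:,1]
    print(round(phi,3),round(np.arctan2(y[1],y[0]),4),m.round(3),(np.array(read_ft_force())-f0).round(1),round(read_finger_gap(),4))
for p in(.75,.79,.83,.87,.91,.95,.91,.89,.87,.85,.83,.81,.79,.77,.75,.73):step(p)
print(read_time_s())
```

```text
0.75 0.756 [0.36  0.179 0.698] [-1.   2.7  7.9] 0.0508
0.79 0.7917 [ 0.478  0.287 -0.007] [-2.3  2.1  7.3] 0.0513
0.83 0.8316 [ 0.442  0.278 -0.021] [-1.2  2.9  8.4] 0.0514
0.87 0.8717 [0.405 0.211 0.006] [-1.5  2.   7.5] 0.0508
0.91 0.9116 [ 0.406  0.261 -0.011] [-2.3  2.6  8. ] 0.0508
0.95 0.9515 [ 0.433  0.226 -0.059] [-1.8  2.4  7.7] 0.0508
0.91 0.9109 [ 0.348  0.243 -0.117] [-1.6  3.6  8.2] 0.051
0.89 0.8909 [ 0.38   0.273 -0.056] [-1.9  2.2  7.1] 0.0511
0.87 0.871 [ 0.396  0.243 -0.103] [-1.3  2.5  7.4] 0.0509
0.85 0.8509 [ 0.455  0.269 -0.109] [-1.9  2.7  7.8] 0.0514
0.83 0.831 [ 0.468  0.186 -0.118] [-1.8  2.9  7.2] 0.0509
0.81 0.811 [ 0.431  0.233 -0.145] [-3.2  2.2  8.4] 0.0509
0.79 0.791 [ 0.463  0.234 -0.099] [-1.8  2.   8.1] 0.0511
0.77 0.771 [ 0.486  0.186 -0.119] [-1.4  2.1  7.3] 0.0511
0.75 0.7559 [0.404 0.202 0.645] [-1.8  2.5  8.2] 0.0509
0.73 0.7411 [0.372 0.149 1.572] [-0.3  0.8  8.1] 0.0509
27.8833
```

Run:
```python
from h import *
z=np.load("z.npz");f0,m0,C=z["f0"],z["m0"],z["C"];up=lambda z:C+[0,0,z]
from scipy.spatial.transform import Rotation as Ro
def step(phi,pr=1):
    movel(up(.077-.008*(2.75-phi)/6.283),ori(phi))
    if not pr:return
    pause(.1);m=np.mean([np.array(read_ft_torque())-m0 for _ in range(3)],0);y=Ro.from_quat(read_tcp_rot()).as_matrix()[:,1]
    a=np.arctan2(y[1],y[0]);print(round(phi,3),round(a,4),m.round(3),(np.array(read_ft_force())-f0).round(1),round(read_finger_gap(),4));return a,m[2]
step(.79)
A=[step(p) for p in(.77,.76,.75,.74)]
(a1,m1),(a2,m2)=A[2:]
on=a2+(m2+.11)*(a1-a2)/(m2-m1);print("onset",on)
t=on+np.pi/2;p=.74
while p<t-.05:
    p=min(p+.1,t);step(p,0)
step(t-.0015);pause(.3);step(t-.0015)
print("target",t,read_time_s(),read_qpos())
np.savez("fin.npz",on=on,t=t)
for c in("side","top"):
    im=snap(c,c+"4");u=proj(c,W(0,.105,.09)).astype(int)
    cv2.imwrite(f"pics/{c}4c.png",cv2.resize(im[u[1]-45:u[1]+75,u[0]-60:u[0]+100,::-1],(800,600),interpolation=cv2.INTER_CUBIC))
```

```text
0.79 0.7917 [0.452 0.251 0.027] [-2.3  4.   7.9] 0.0509
0.77 0.771 [ 0.433  0.202 -0.119] [-1.3  3.7  7.8] 0.0511
0.76 0.7633 [0.426 0.173 0.296] [-0.8  3.   7.2] 0.0514
0.75 0.7559 [0.373 0.194 0.663] [-1.9  2.9  7.8] 0.0512
0.74 0.7485 [0.388 0.156 1.176] [-1.9  2.4  7.5] 0.0511
onset 0.767073369899618
2.336 2.3363 [-0.027  0.208  0.031] [-1.2 -0.4  7.2] 0.0512
2.336 2.3363 [-0.066  0.177 -0.017] [-1.  -0.3  7.3] 0.051
target 2.3378696966945145 34.6333 [-0.71554968  0.44386754  0.48551511  2.00196534 -0.29556092  0.76197419
  2.28193026]
```

View pics/side4c.png

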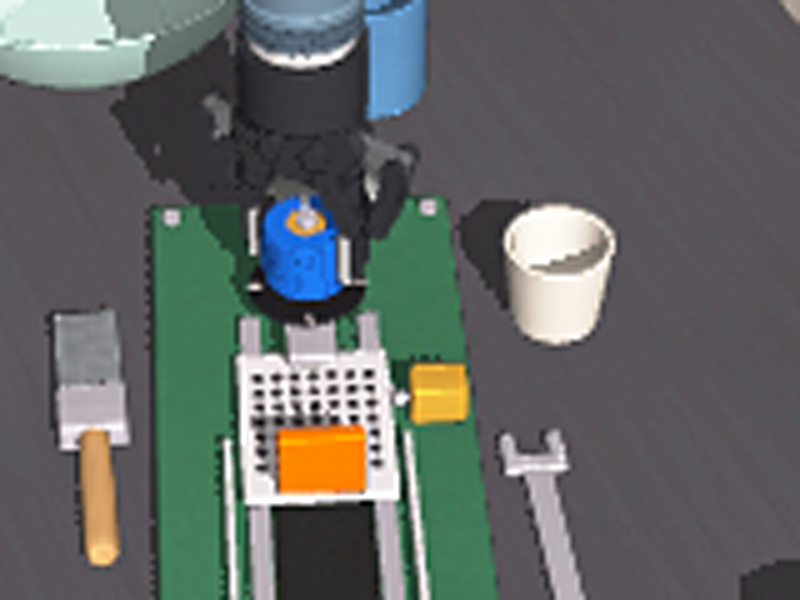

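View pics/top4c.png

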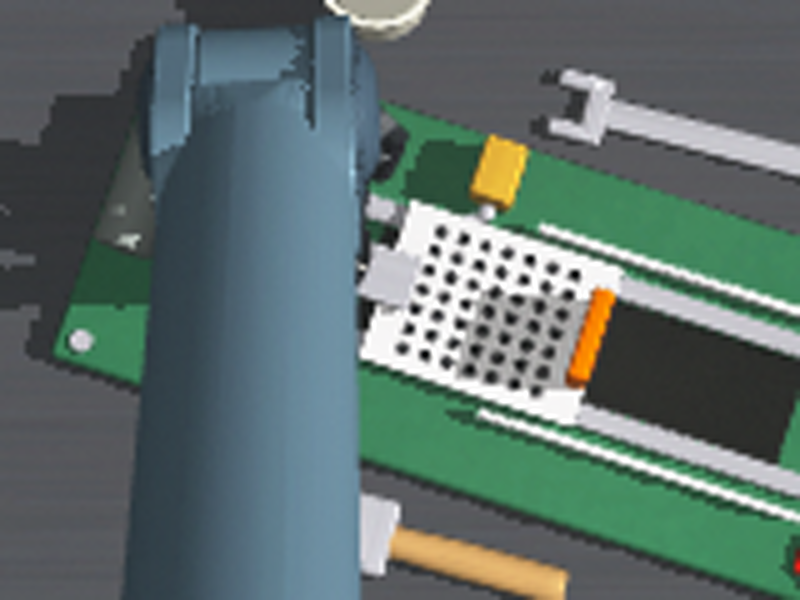

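The side view shows the cap held between both pads. Both views show the screen home against its stop, with the ball behind it. Nothing else has moved, so I'm handing in.

Run:
```python
from h import *
print(read_finger_gap(),np.abs(read_joint_vel()).max(),read_time_s());sign_off()
```

```text
0.05103938699252307 0.002286887325875225 34.7333
the job is handed in; nothing more can be done
```

I did both parts in the order asked and handed the job in at about 35 s of the 72 s allowed, with the cap still gripped and held still.

- **Screen:** I pushed it by the orange tab. The force peaked at about 9 N at the detent, dropped, then rose to 19 N against a rigid stop. Pictures taken afterwards from both cameras show it still home.
- **Cap:** I screwed it clockwise about 1.98 rad to a sharp stop that came at the same angle on each approach. I then backed it off a quarter turn, by wrist angle, to 2.336 rad (1.569 rad above the stop, against 1.571 for an exact quarter turn). At hand-in the finger gap was 51 mm, the grip was set to 40 N and the arm was still. The torque at the stop was the same on each approach, so the fingers had not slipped on the cap.
- **Bystanders:** the cup, brush and spanner look unmoved in the last crops. The basin and mug show only in part, and the jar, scoop and spare screen were not re-checked.

Two checks fell short:
- **Quarter turn:** I could not read the cap's white line against the dial ticks, because the gripper hides it. The quarter turn therefore rests on the wrist angle and torque readings alone.
- **Friction torque:** the small friction torque while turning read with the opposite sign to what I expected. The jump at the stop had the right sign.

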